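Dispense one vial with the spring slide

ROBOT

A 6-joint arm with a two-finger parallel gripper is mounted at the origin on the work surface. World frame = base frame: x ahead of the robot, y to its left, z up, the work surface at z = 0. Lengths are in mm, angles in rad, forces in N, time in s.
With the tool pointing down it reaches from about 250 to 725 mm from the base axis. Payload 4 kg.
Tool frame: the origin (TCP) lies midway between the tips of the shut fingers; the grasp point (between the pads) lies 19 mm behind it; y points along the fingers, z is the direction in which the jaws open and shut, and the axes are right-handed (so a half turn about y gives the same grasp; the last joint's range is limited). The gripper opens to 85 mm and grips with 20 to 120 N. Pads are 22 mm wide; open, the fingers measure 114 mm over their backs; the gripper's body (76 mm by 85 mm) begins 54 mm behind the grasp point. The pads swing forward as they close: fully open they stand 13 mm farther back than shut.
Start: joints at [1.211, 0.241, 0.005, 1.335, 0, 1.571], TCP at [176.042, 467.984, 231.306] pointing down, gripper open.
Joint ranges: [-2.72, 2.72], [-1.05, 1.87], [-1.09, 1.28], [-1.99, 2.15], [-1.42, 1.44], [-3.14, 3.14]. Speed limits (rad/s): [2.79, 2.79, 3.14, 3.14, 3.14, 3.14].

INTERFACE

Orientations are given as [roll, pitch, yaw] about the fixed x, y, z axes, in that order (R = Rz(yaw) Ry(pitch) Rx(roll)).
In Python, from plant import manip gives the robot as it stands.
- The arm moves only by the tool play_rows, never from a script. Its argument "series" is a list of rows, each a list of 6 numbers: the shift along the tool's x, y, z in mm, then the turn, a rotation vector about the tool's x, y, z in degrees. In form: [[x, y, z, ax, ay, az], ...]. A call has 1 to 20 rows; each row shifts and turns the commanded pose from where the row before left it, along the tool's axes as they then stand; what a row does not reach is not made up. A row lasts 1/8 s, in which the tool goes at most 62.5 mm and 10.7 degrees, less where a joint would pass 70% of its speed; a pose out of reach is approached as far as the arm can. A call is refused whole if a number of a shift passes 62.5 or a number of a turn 10.7, either way. A call with a gripper value outside its range is refused whole. "hand" is the closure, from 0 (fully open) to 1 (shut), set as the call begins (left out, the last holds). The fingers move at their own pace and stop on an object; "newtons" is the grip in N (left out, the last holds). Time passes only in rows, so rows that do not move let the fingers close. It gives the time, the measured TCP pose, the force and the opening at its end, in the units of the state.
- manip.sense(): the state, without advancing time (a new reading comes with each control period).
- manip.grab_frame(name): name is "scene" or "top"; returns a dict with "img" (480x640x3 uint8, blue, green, red), "camera_matrix" (3x3 intrinsics, pixels), "T" (4x4, takes a point from camera to world coordinates). Camera axes: x right, y down, z forward; pixel columns grow to the right and rows downward; lengths in mm; the calibration is good to about 2 mm. A picture is of the moment at which its call begins. There is no depth.
- manip.close_job(): hands the job in, once; it reports no verdict.
Trained networks look in a picture, given as the dict that the camera call returned (one of the last four; its "shot" number tells which), for a name from the list of things; names that differ only in an ending like _2 or _b are one class to them, and where a whole thing is asked for, a point or a joint stands for the part that bears it (a point fixed in the world has none). Each returns a list of dicts, best first, with "score" (0 to 1); they miss things now and then, are a little off and sometimes report something else, mostly with a low value. They report only what shows in the picture. A call takes as long as a camera call. They do not tell look-alikes from the thing itself.
- manip.regions_of(target, picture): "region" (480x640 bool, what is visible of it) and "point" ([column, row] in pixels, amid what is visible of it).
The state is a dict: "t": time; "joints": joint angles; "dq": joint speeds; "tau": joint torques, N m; "ee_pos": TCP position; "tcp_rot": TCP orientation; "ft_force": force on the tool from outside, world axes, zero at the start; "ft_torque": the same for the moment, N m; "opening": finger opening in mm.
Only numpy, scipy, OpenCV 4.12 (cv2) and the standard library are available. Lean on these libraries where they do the work, as an engineer would, in place of code of your own. Each camera call takes 0.05 s, during which the arm holds its last target. There are 200 camera calls.

TASK

Set the grey catch tray on the bench under the outlet of the dispenser that holds the large vials, its grip tab facing away from the dispenser, and let go of it. Then push that dispenser's slide handle all the way to its end stop and let go of it there so that it snaps home by itself, dropping one vial, only one, into the tray. Leave the tray there and leave the small-vial dispenser and the other things on the bench alone.

Things in the scene. Friction and masses are not known exactly. Their poses are not given: they have to be found in the camera images.
- dispenser: Large-vial dispenser, fixed: white open-topped magazine 114 mm tall, 61 wide, 36 deep, three 22 mm vials lying in it crosswise, one above another. Origin on the bench under the magazine's middle; z up; x is the push direction, handle at -x, outlet at +x (yaw 0: outlet faces away from the robot). Behind the magazine a channel, 61 mm wide, rails 53 mm high, runs to x = -115 mm.
- dispenser_slide (a joint): Travel of the large-vial dispenser's slide along the dispenser's +x, in m: 0 home (as a spring holds it), 0.040 at its end stop. The spring pushes it back with about 3 N at home and 8 N at the end, damped so that it returns in about a quarter of a second when let go. In the last few mm the lowest vial rolls over the lip.
- dispenser_handle (a point): Point on the slide's handle, an upright grey tab 12 mm thick along the dispenser's x, 30 mm wide, its top 98 mm above the bench and free above the rails (from 62 mm up). This point is on its mid-plane, 85 mm above the bench; it is at x = -95 mm in the dispenser's frame when home and moves with the slide. Its axes are the dispenser's.
- outlet (a point): Middle of the outer edge of the dispenser's aluminium lip, 42 mm above the bench, at x = +34 mm in the dispenser's frame; vials fall just beyond it. The lip juts over the foot's vertical front face at x = +14 mm; side cheeks end with it, their underside 38 mm over the bench: room below for the tray's wall.
- tray: Loose grey plastic catch tray, 80 mm (x) by 96 mm (y), walls 25 high and 4 thick, floor 4 mm; 140 g. Origin: centre of its underside. A grip tab stands on its +x edge. Under the outlet its -x wall goes beneath the lip, close to the dispenser's foot, tab away from the dispenser (touching the foot: tray origin 54 mm in front of the dispenser's origin).
- tray_grip (a point): Point to grip the tray: in the middle of its upright tab (10 mm thick along the tray's x, 36 mm wide along y, top 62 mm above the tray's underside); the point is 35 mm along +x from the tray's origin and 48 mm up. Axes as the tray's.
- vial1_center (a point): Centre of the lowest of the three large vials: glass, aluminium cap, 22 mm diameter, 46 mm long, 16 g, lying across the magazine. It is the one that gets dispensed.
- vial2_center (a point): Centre of the middle of the three large vials: glass, aluminium cap, 22 mm diameter, 46 mm long, 16 g, lying across the magazine. It drops to the bottom when the slide is home again.
- vial3_center (a point): Centre of the top of the three large vials: glass, aluminium cap, 22 mm diameter, 46 mm long, 16 g, lying across the magazine. 
- small_dispenser: A similar dispenser for small vials (12 mm diameter, 32 mm long, five in it), 47 mm wide, 108 mm tall, with the same handle and channel. Not the one to use; origin and axes as on the large one.
- small_dispenser_slide (a joint): Travel of the small-vial dispenser's slide, 0 home; not to be used.
- beaker: Bystander: open glass beaker, 60 mm across, 75 mm tall. Origin: underside.
- reagent_jar: Bystander: brown glass jar with black lid, 54 mm across, 75 mm tall. Origin: underside.
- spanner: Bystander: small steel spanner, 150 mm long, lying flat. Origin: underside.
- column_fitting: Bystander: steel fitting, 24 mm across, 30 mm tall. Origin: underside.
- mouse: Bystander: black computer mouse, 100 x 60 x 30 mm. Origin: underside.
- guard_column: Bystander: steel guard column lying flat, 80 mm long, 24 mm wide. Origin: underside.
Things that resemble listed ones, but are neither listed nor needed, are in the scene too. Leave any orange or pink look-alike of the part that bears vial3_center alone.

How it is judged:
By the outcome, as a careful person would: the job done as asked, in the order asked, and still so for the second after the job is handed in, with the robot touching nothing.
It also fails if it takes over 61 s, if anything falls off the work surface, if the arm or the gripper's body presses on something with over 40 N, if the wrist force passes 120 N, or if a joint passes its speed limit or range.

## Working session

There is one attempt and no reset: what is moved stays moved. The work goes in short steps, Python scripts to look and compute and a tool call to move; the robot and the scene stay as the last step left them, time stands still between calls to the robot, and variables do not carry over. Pictures are saved under pics/ and viewed, on a budget of 10 in all, crops included, one or two more only if the job needs it, and the job is handed in when it is done.

Besides the shell and the picture viewer there is one more tool, called by a JSON object that holds its "op" and its "data", one argument or row to a line. play_rows: Moves the arm, as the interface text tells. Its arguments: {"type":"object","properties":{"series":{"type":"array","items":{"type":"array","items":{"type":"number"}}},"hand":{"type":"number"},"newtons":{"type":"number"}},"required":["series"]}

```bash
mkdir -p pics
cat > h.py <<'E'
import numpy as np, cv2
from plant import manip
def ray(p,u):
    K=np.array(p["camera_matrix"]);T=np.array(p["T"])
    d=T[:3,:3]@np.linalg.solve(K,[u[0],u[1],1.]);return T[:3,3],d
def atz(p,u,z):
    o,d=ray(p,u);return o+d*(z-o[2])/d[2]
def proj(p,X):
    T=np.linalg.inv(np.array(p["T"]));K=np.array(p["camera_matrix"])
    X=np.atleast_2d(X);c=X@T[:3,:3].T+T[:3,3];q=c@K.T;return q[:,:2]/q[:,2:]
E
python3 - <<'E'
from h import *
np.set_printoptions(precision=1,suppress=True)
for n in("scene","top"):
    p=manip.grab_frame(n);cv2.imwrite(f"pics/{n}0.png",p["img"]);print(n,np.array(p["T"])[:3])
    for t in("dispenser","small_dispenser","tray","dispenser_handle","vial3_center","tray_grip"):
        for r in manip.regions_of(t,p)[:3]: 
            print(t,round(r["score"],2),r["point"],r["region"].sum(), cv2.boundingRect(r["region"].astype(np.uint8)))
print(manip.sense())
E
```

```text
scene [[   0.2    0.5   -0.8 1401.1]
 [   1.    -0.1    0.1 -173. ]
 [  -0.    -0.8   -0.6  654.4]]
dispenser 0.56 [324.7, 240.8] 1768 (312, 203, 42, 69)
small_dispenser 0.79 [248.0, 252.8] 1667 (235, 214, 29, 71)
tray 0.65 [400.8, 254.8] 1459 (380, 240, 49, 32)
dispenser_handle 0.7 [326.6, 211.3] 188 (317, 204, 18, 23)
vial3_center 0.81 [375.9, 318.0] 301 (364, 310, 27, 14)
vial3_center 0.64 [358.1, 226.2] 141 (355, 216, 10, 18)
vial3_center 0.49 [254.4, 306.9] 259 (244, 299, 23, 19)
tray_grip 0.78 [405.9, 255.0] 1497 (380, 239, 49, 33)
top [[   0.    -1.     0.2  368.5]
 [  -1.    -0.     0.   -31.4]
 [  -0.    -0.2   -1.  1328.9]]
dispenser 0.7 [293.9, 269.6] 1883 (279, 232, 32, 73)
small_dispenser 0.84 [374.4, 263.6] 1672 (359, 228, 32, 72)
small_dispenser 0.29 [231.5, 248.1] 1611 (207, 226, 50, 45)
tray 0.91 [231.3, 248.2] 1662 (205, 226, 52, 46)
dispenser_handle 0.75 [297.7, 273.3] 787 (283, 257, 23, 39)
dispenser_handle 0.49 [375.2, 269.7] 605 (365, 250, 18, 42)
dispenser_handle 0.21 [299.1, 266.3] 1819 (279, 232, 32, 72)
vial3_center 0.72 [295.3, 246.2] 211 (284, 241, 23, 10)
vial3_center 0.69 [280.4, 170.1] 189 (270, 168, 21, 10)
vial3_center 0.62 [256.1, 314.9] 201 (251, 302, 12, 22)
tray_grip 0.76 [233.1, 252.2] 1655 (205, 226, 53, 45)
tray_grip 0.56 [119.3, 237.1] 737 (100, 221, 34, 29)
{'t': 0.7, 'joints': array([ 1.2,  0.2,  0. ,  1.3, -0. ,  1.6]), 'dq': array([ 0., -0.,  0., -0.,  0.,  0.]), 'tau': array([  0. , -37.2,  25.3,   0. ,  -0. ,   0. ]), 'ee_pos': array([176. , 468. , 231.3]), 'tcp_rot': array([-1.6, -0. , -0.4]), 'ft_force': array([0.8, 0.1, 0. ]), 'ft_torque': array([-0.1, -0. , -0. ]), 'opening': 85.30559365587929}
```

Run:
```python
import cv2,numpy as np
a=cv2.imread("pics/top0.png")[150:350,180:420]
b=cv2.imread("pics/scene0.png")[180:340,220:450]
cv2.imwrite("pics/tc.png",cv2.resize(a,(720,600),interpolation=cv2.INTER_CUBIC))
cv2.imwrite("pics/sc.png",cv2.resize(b,(800,556),interpolation=cv2.INTER_CUBIC))
```

```text
(no output)
```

View pics/tc.png

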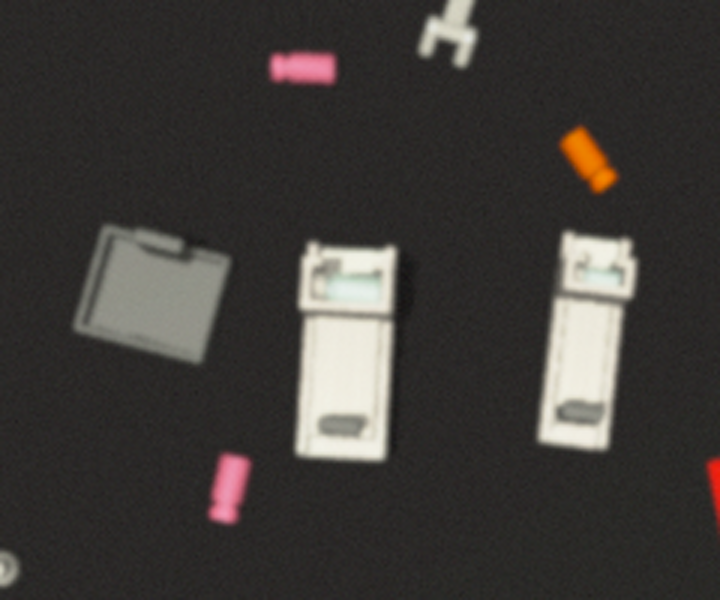

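View pics/sc.png

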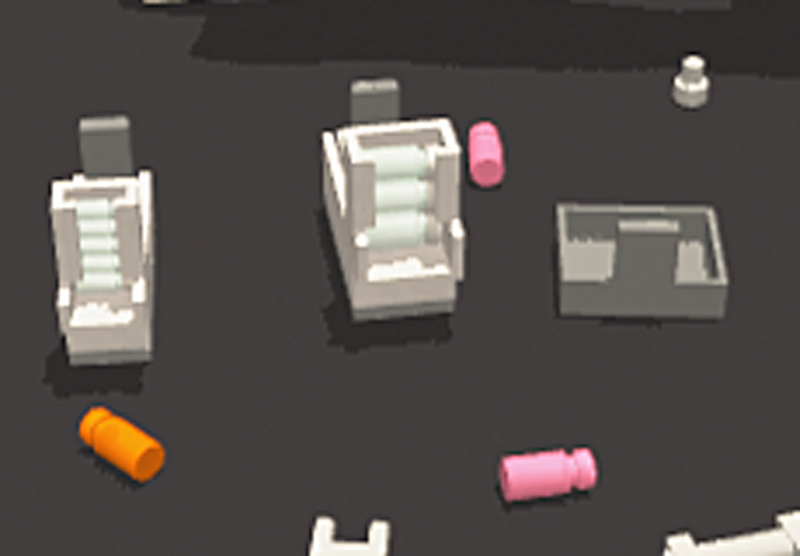

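View pics/top0.png

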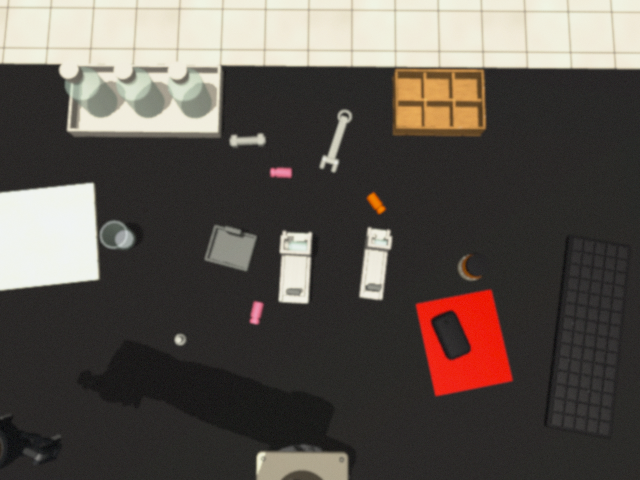

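```bash
cat > fit.py <<'E'
from h import *
from scipy.optimize import minimize
B=lambda x0,x1,y,z0,z1:np.array([[x,s*y,z] for x in(x0,x1) for s in(-1,1) for z in(z0,z1)],float)
DISP=[B(-18,18,30.5,0,114),B(-115,-18,30.5,0,53),B(-18,14,30.5,0,40),B(14,34,30.5,38,50),B(-101,-89,15,40,98)]
TRAY=[B(-40,40,48,0,25),B(30,40,18,0,62)]
S=4
def render(p,model,q):
    m=np.zeros((480*S,640*S),np.uint8);c,s=np.cos(q[2]),np.sin(q[2])
    for b in model:
        X=np.c_[c*b[:,0]-s*b[:,1]+q[0],s*b[:,0]+c*b[:,1]+q[1],b[:,2]]
        cv2.fillConvexPoly(m,cv2.convexHull(((proj(p,X)+.5)*S*16).astype(np.int32)),255,shift=4)
    return cv2.resize(m,(640,480),interpolation=cv2.INTER_AREA)/255.
def mask(p,box,th=75):
    x,y,w,h=box;m=np.zeros((480,640));g=p["img"].max(2).astype(float)
    s=np.clip((g-th+15)/30,0,1)[y:y+h,x:x+w];m[y:y+h,x:x+w]=s
    n,l,st,_=cv2.connectedComponentsWithStats((m>.3).astype(np.uint8))
    k=1+st[1:,4].argmax();return m*cv2.dilate((l==k).astype(np.uint8),np.ones((3,3)))
def fit(ps,ms,model,q0):
    f=lambda v:sum(np.abs(render(p,model,[v[0],v[1],v[2]/100])-m).sum()/m.sum() for p,m in zip(ps,ms))
    v0=np.array([q0[0],q0[1],q0[2]*100])
    for st in(15,4): 
        r=minimize(f,v0,method="Nelder-Mead",options=dict(initial_simplex=np.vstack([v0]+[v0+st*e for e in np.eye(3)]),xatol=.05,fatol=1e-5));v0=r.x
    return [v0[0],v0[1],v0[2]/100],r.fun
E
cat > m1.py <<'E'
from fit import *
np.set_printoptions(precision=1,suppress=True)
s=manip.grab_frame("scene");t=manip.grab_frame("top")
q0=lambda u,z,yaw:list(atz(t,u,z)[:2])+[yaw]
out=[]
for nm,mo,q,bs,bt in(("D",DISP,q0((295,245),110,0),(308,198,48,80),(273,226,44,82)),
      ("T",TRAY,q0((231,248),10,-.25),(374,232,60,44),(199,220,64,56))):
    mt,msc=mask(t,bt),mask(s,bs,85)
    for ps,ms,l in(([t],[mt],"top"),([s],[msc],"scene"),([s,t],[msc,mt],"both")):
        r,e=fit(ps,ms,mo,q);print(nm,l,np.array(r[:2]),"yaw %.3f err %.3f"%(r[2],e))
    for p,o in((t,bt),(s,bs)):
        im=cv2.resize(p["img"],None,fx=4,fy=4);x,y,w,h=[4*k for k in o]
        c,_=cv2.findContours((cv2.resize(render(p,mo,r),None,fx=4,fy=4)>.5).astype(np.uint8),0,1);cv2.drawContours(im,c,-1,(0,0,255),1)
        c,_=cv2.findContours((cv2.resize(mt if p is t else msc,None,fx=4,fy=4)>.5).astype(np.uint8),0,1);cv2.drawContours(im,c,-1,(0,255,0),1)
        out.append(cv2.resize(im[y:y+h,x:x+w],(390,290)))
cv2.imwrite("pics/fit.png",np.vstack([np.hstack(out[:2]),np.hstack(out[2:])]))
for nm,u,z in(("pink far",(281,172),11),("pink near",(256,314),11),("fitting",(180,340),20),("beaker",(117,235),40),("spanner end",(330,168),3),("small disp",(378,240),108),("orange",(376,203),11)):print(nm,atz(t,u,z))
E
python3 m1.py
```

```text
D top [527.2  19.6] yaw -0.063 err 0.099
D scene [521.7  20. ] yaw -0.035 err 0.039
D both [524.   19.6] yaw -0.034 err 0.149
T top [529.6 167.8] yaw -0.248 err 0.036
T scene [528.3 166.2] yaw -0.252 err 0.048
T both [529.1 167.2] yaw -0.252 err 0.115
pink far [705.1  57.9  11. ]
pink near [384.3 106.3  11. ]
fitting [326.5 268.7  20. ]
beaker [552.  412.9  40. ]
spanner end [717.7 -53.7   3. ]
small disp [ 537.8 -152.5  108. ]
orange [ 635.5 -158.    11. ]
```

View pics/fit.png

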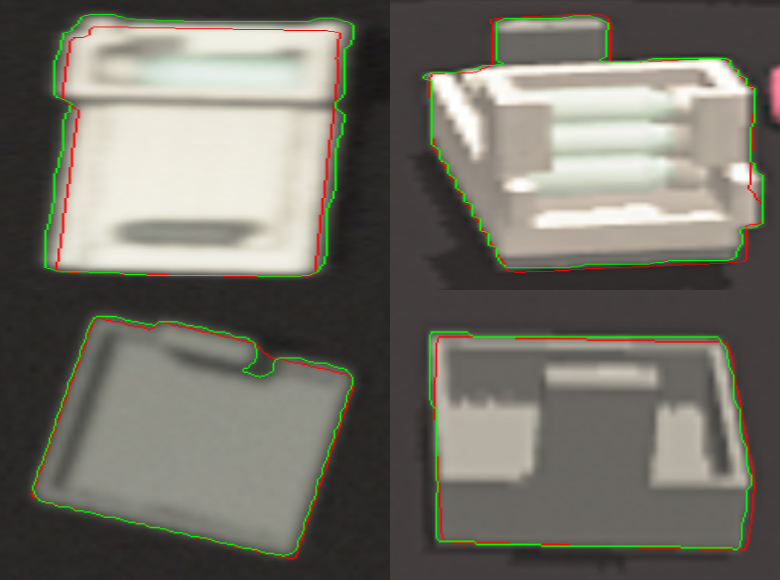

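```bash
cat > plan.py <<'E'
from h import *
from scipy.spatial.transform import Rotation as Ro
def plan(goal,yaw,n=None,turn_n=None):
    "rows (rounded) from measured pose to goal, tool kept pointing down, world yaw"
    s=manip.sense();P=np.array(s["ee_pos"],float);R=Ro.from_euler("xyz",s["tcp_rot"])
    G=Ro.from_euler("xyz",[-np.pi/2,0,yaw]);rows=[]
    d=np.asarray(goal,float)-P;rv=(R.inv()*G).as_rotvec(degrees=True)
    n=n or int(max(np.ceil(np.linalg.norm(d)/50),np.ceil(np.linalg.norm(rv)/9),1))
    P0=P.copy()
    for i in range(1,n+1):
        sh=R.inv().apply(P0+d*i/n-P);tv=(R.inv()*G).as_rotvec(degrees=True)/(n-i+1)
        r=list(np.round(sh,1))+list(np.round(tv,1));rows.append([float(x)+0. for x in r])
        P=P+R.apply(r[:3]);R=R*Ro.from_rotvec(r[3:],degrees=True)
    print("t",round(s["t"],2),"from",np.round(P0,1),"f",np.round(s["ft_force"],1),"end",np.round(P,1));print(rows)
E
python3 - <<'E'
from fit import *
from plan import plan
t=manip.grab_frame("top");s=manip.grab_frame("scene")
mt=mask(t,(273,226,44,82),140);ms=mask(s,(308,198,48,80),85)
print(fit([t],[mt],DISP,[524,20,-.035]),fit([t,s],[mt,ms],DISP,[524,20,-.035]))
plan([563,158.5,140],-1.823)
E
```

```text
([np.float64(526.5229878829991), np.float64(19.95159110710024), np.float64(-0.038089944959668644)], np.float64(0.04958134811929355)) ([np.float64(525.9881236468545), np.float64(19.654663665583882), np.float64(-0.03968297663193782)], np.float64(0.11298142610530769))
t 0.9 from [176.  468.  231.3] f [-0.4  0.6  0.4] end [563.  158.5 140. ]
[[42.8, 8.3, -13.9, 0.0, 7.6, 0.0], [44.3, 8.3, -8.2, 0.0, 7.6, 0.0], [45.0, 8.3, -2.2, 0.0, 7.6, 0.0], [44.9, 8.3, 3.7, 0.0, 7.6, 0.0], [44.0, 8.3, 9.7, 0.0, 7.6, 0.0], [42.4, 8.3, 15.3, 0.0, 7.6, 0.0], [39.9, 8.3, 20.9, 0.0, 7.6, 0.0], [36.8, 8.3, 25.9, 0.0, 7.7, 0.0], [33.0, 8.3, 30.7, 0.0, 7.6, 0.0], [28.7, 8.3, 34.7, 0.0, 7.7, 0.0], [23.8, 8.3, 38.3, 0.0, 7.6, 0.0]]
```

{"op": "play_rows", "data": {
  "series": [
    [42.8,8.3,-13.9,0,7.6,0],
    [44.3,8.3,-8.2,0,7.6,0],
    [45,8.3,-2.2,0,7.6,0],
    [44.9,8.3,3.7,0,7.6,0],
    [44,8.3,9.7,0,7.6,0],
    [42.4,8.3,15.3,0,7.6,0],
    [39.9,8.3,20.9,0,7.6,0],
    [36.8,8.3,25.9,0,7.7,0],
    [33,8.3,30.7,0,7.6,0],
    [28.7,8.3,34.7,0,7.7,0],
    [23.8,8.3,38.3,0,7.6,0],
    [0,0,0,0,0,0],
    [0,0,0,0,0,0]
  ],
  "hand": 0.4,
  "newtons": 40
}}

```text
t: 2.52
ee_pos: [562.5, 158.5, 139.7]
tcp_rot: [-1.572, -0.0, -1.822]
ft_force: [-0.9, -0.6, 0.2]
opening: 51.5
```

Run:
```python
from plan import *
print(manip.sense()["tcp_rot"],manip.sense()["opening"],manip.sense()["joints"])
plan([563,158.5,31],-1.823,4)
p=manip.grab_frame("scene");cv2.imwrite("pics/a.png",cv2.resize(p["img"][120:320,290:530],(720,600)))
```

```text
[-1.57200492e+00 -1.65818794e-04 -1.82199091e+00] 51.46251821126936 [2.74389297e-01 4.59155634e-01 7.76852666e-02 1.19045462e+00
 4.62932762e-04 2.09638005e+00]
t 2.52 from [562.5 158.5 139.7] f [-0.9 -0.6  0.2] end [563.  158.5  31. ]
[[0.0, 27.2, 0.2, 0.0, 0.0, 0.0], [-0.1, 27.2, 0.1, 0.0, 0.0, 0.0], [0.0, 27.1, 0.2, 0.0, 0.0, 0.0], [-0.1, 27.2, 0.1, 0.1, 0.1, 0.0]]
```

View pics/a.png

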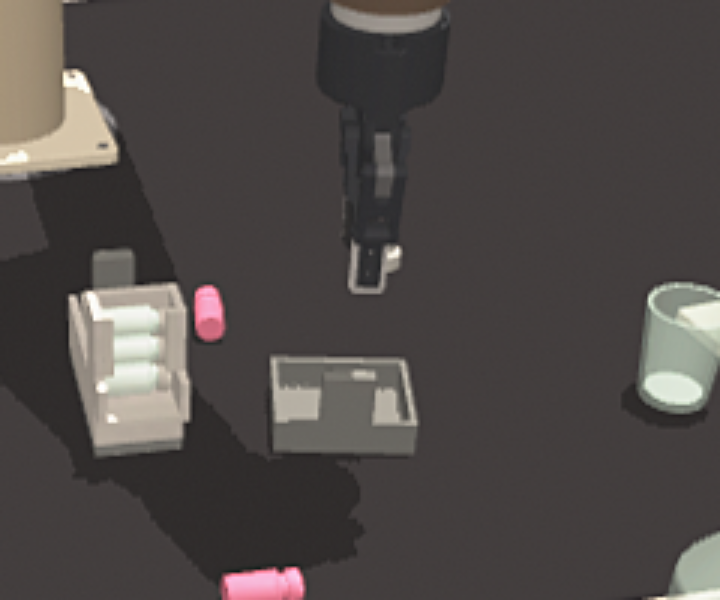

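The gripper (crop ~(367,270)) hangs over the tray tab (~(345,375)), jaws across it. I'll go down and grip.

{"op": "play_rows", "data": {
  "series": [
    [0,27.2,0.2,0,0,0],
    [0,27.2,0.1,0,0,0],
    [0,27.2,0.2,0,0,0],
    [0,27,0,0,0,0],
    [0,0,0,0,0,0]
  ]
}}

```text
t: 3.2
ee_pos: [560.7, 159.0, 29.8]
tcp_rot: [-1.575, -0.002, -1.82]
ft_force: [0.5, -0.1, 0.1]
opening: 51.4
```

{"op": "play_rows", "data": {
  "series": [
    [0,0,0,0,0,0],
    [0,0,0,0,0,0],
    [0,0,0,0,0,0],
    [0,0,0,0,0,0],
    [0,0,0,0,0,0],
    [0,0,0,0,0,0]
  ],
  "hand": 1,
  "newtons": 40
}}

```text
t: 3.95
ee_pos: [564.8, 158.9, 33.2]
tcp_rot: [-1.568, 0.002, -1.822]
ft_force: [0.5, 1.1, 6.8]
opening: 9.4
```

{"op": "play_rows", "data": {
  "series": [
    [0,-10,0,0,0,0],
    [0,-20,0,0,0,0],
    [0,0,0,0,0,0]
  ]
}}

```text
t: 4.32
ee_pos: [564.7, 158.5, 63.0]
tcp_rot: [-1.568, 0.001, -1.823]
ft_force: [-0.4, -0.4, -1.4]
opening: 9.6
```

Run:
```python
from plan import *
q=np.array([525,19.8]);y=-.037;c,s=np.cos(y),np.sin(y)
g=q+(86+35)*np.array([c,s])
plan([g[0],g[1],61],y-np.pi/2)
p=manip.grab_frame("scene");cv2.imwrite("pics/b.png",cv2.resize(p["img"][140:300,290:482],(720,600)))
```

```text
t 4.33 from [564.7 158.5  63. ] f [-0.4 -0.4 -1.4] end [645.9  15.4  61. ]
[[29.6, 0.5, 28.6, 0.0, -3.1, 0.0], [31.1, 0.6, 26.9, -0.1, -3.1, 0.0], [32.6, 0.4, 25.2, 0.0, -3.1, 0.0], [33.8, 0.5, 23.4, -0.1, -3.0, -0.1]]
```

View pics/b.png

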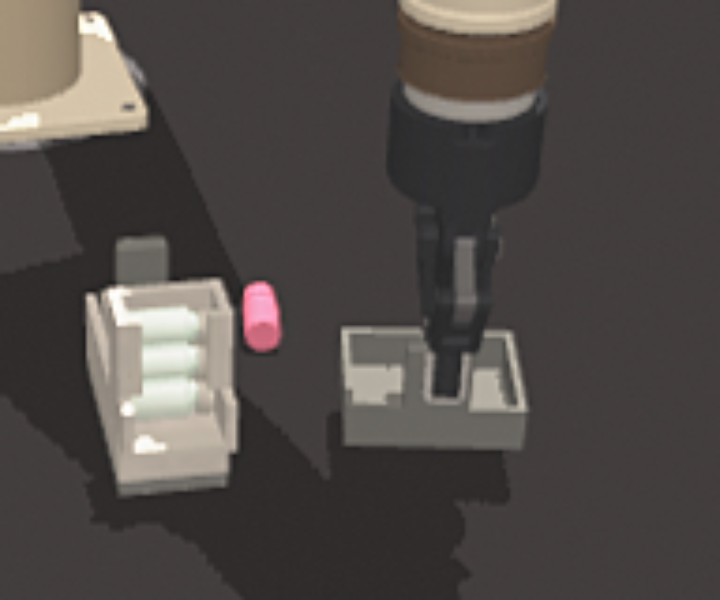

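The tray is held and lifted (its shadow has separated). A straight path would hit the dispenser, so I'll go ahead in x first, then sideways.

{"op": "play_rows", "data": {
  "series": [
    [-5,0,20,0,0,0],
    [-8,0,30,0,0,0],
    [-7,0,28,0,0,0],
    [0,0,0,0,0,0]
  ]
}}

```text
t: 4.88
ee_pos: [645.1, 157.9, 59.7]
tcp_rot: [-1.571, -0.0, -1.823]
ft_force: [-0.5, -0.3, -2.3]
opening: 9.6
```

Run:
```python
from plan import *
q=np.array([525,19.8]);y=-.037;c,s=np.cos(y),np.sin(y)
g=q+(86+35)*np.array([c,s])
plan([g[0],g[1],61],y-np.pi/2)
```

```text
t 4.88 from [645.1 157.9  59.7] f [-0.5 -0.3 -2.3] end [645.9  15.3  61. ]
[[45.9, -0.4, 12.1, 0.0, -4.1, 0.0], [46.7, -0.4, 8.9, 0.0, -4.1, 0.0], [47.3, -0.4, 5.4, 0.0, -4.1, 0.0]]
```

{"op": "play_rows", "data": {
  "series": [
    [30,0,8,0,-3,0],
    [35,0,8,0,-3,0],
    [37,0,6,0,-3,0],
    [38,0,4,0,-3.4,0],
    [0,0,0,0,0,0],
    [0,0,0,0,0,0]
  ]
}}

```text
t: 5.62
ee_pos: [645.0, 15.9, 60.7]
tcp_rot: [-1.573, 0.0, -1.607]
ft_force: [-0.6, -0.2, -0.8]
opening: 9.6
```

```bash
cat > rel.py <<'E'
from fit import *
from plan import plan
def look(box_t,box_s,q0,zoff,name):
    t=manip.grab_frame("top");s=manip.grab_frame("scene")
    s_=manip.sense();print(np.round(s_["ee_pos"],1),np.round(s_["tcp_rot"],3),np.round(s_["ft_force"],1))
    im=s["img"][130:330,250:490].copy();im=cv2.resize(im,None,fx=3,fy=3)
    it=cv2.resize(t["img"][190:310,240:336],(480,600))
    cv2.imwrite(name,np.hstack([cv2.resize(im,(480,400)),cv2.resize(it,(320,400))]))
E
python3 - <<'E'
from rel import *
look(0,0,0,0,"pics/c.png")
E
```

```text
[645.5  16.8  61. ] [-1.572  0.    -1.605] [-0.4 -0.2 -2.2]
```

View pics/c.png

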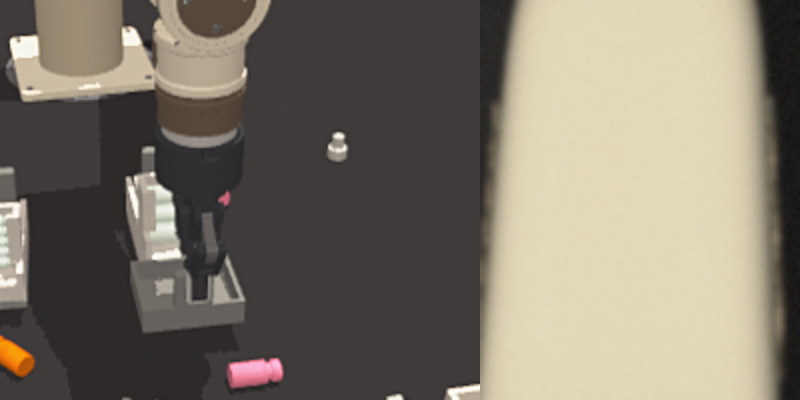

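The tray is in front of the large dispenser's outlet, tab outward; the top view is blocked by the arm. I'll lower it close to the bench, then slide it in.

{"op": "play_rows", "data": {
  "series": [
    [0,10,0,0,0,0],
    [0,10,0,0,0,0],
    [0,5,0,0,0,0],
    [0,0,0,0,0,0],
    [0,0,0,0,0,0]
  ]
}}

```text
t: 6.35
ee_pos: [646.4, 15.7, 36.5]
tcp_rot: [-1.57, 0.0, -1.606]
ft_force: [0.2, 1.2, -2.1]
opening: 9.5
```

Run:
```python
from rel import *
s=manip.grab_frame("scene");S_=manip.sense();e=S_["ee_pos"];print(np.round(e,1),S_["ft_force"])
z=e[2]-33.2
M=[b+[0,0,z] for b in TRAY[:1]]
y=-.037
q0=[e[0]-35*np.cos(y),e[1]-35*np.sin(y),y]
# compare only lower half of the silhouette: front wall and sides
r0=render(s,M,q0);x,yy,w,h=cv2.boundingRect((r0>.5).astype(np.uint8));print(x,yy,w,h)
g=s["img"].max(2).astype(float);m=np.clip((g-65)/30,0,1)
W=np.zeros((480,640));W[yy+int(.62*h):yy+h+7,x-8:x+w+8]=1
f=lambda v:(np.abs(render(s,M,[v[0],v[1],v[2]/100])-m)*W).sum()
v0=np.array([q0[0],q0[1],y*100]);r=minimize(f,v0,method="Nelder-Mead",options=dict(initial_simplex=np.vstack([v0]+[v0+6*k for k in np.eye(3)])))
print(f(v0),r.fun,q0,r.x)
```

```text
[646.5  15.7  36.8] [ 0.39830868  0.56936935 -1.17980529]
316 266 57 41
122.57254901960783 84.03137254901961 [np.float64(611.5154174664057), np.float64(16.96178094660468), -0.037] [609.71913706  15.11598176  -3.93876425]
```

{"op": "play_rows", "data": {
  "series": [
    [-1.5,1,-8,0,0,0],
    [0,0,-8,0,0,0],
    [0,0,-6,0,0,0],
    [0,0,-5,0,0,0],
    [0,0,0,0,0,0],
    [0,0,0,0,0,0]
  ]
}}

```text
t: 7.15
ee_pos: [619.5, 18.1, 35.6]
tcp_rot: [-1.57, 0.0, -1.606]
ft_force: [0.1, 1.2, -2.1]
opening: 9.2
```

{"op": "play_rows", "data": {
  "series": [
    [0,0,-1,0,0,0],
    [0,0,-1,0,0,0],
    [0,0,0,0,0,0],
    [0,0,0,0,0,0]
  ]
}}

```text
t: 7.65
ee_pos: [617.3, 18.2, 35.4]
tcp_rot: [-1.571, -0.0, -1.606]
ft_force: [-0.3, 0.6, -1.6]
opening: 8.9
```

{"op": "play_rows", "data": {
  "series": [
    [0,0,-1,0,0,0],
    [0,0,0,0,0,0],
    [0,0,0,0,0,0]
  ]
}}

```text
t: 8.02
ee_pos: [616.2, 18.2, 35.4]
tcp_rot: [-1.571, 0.0, -1.606]
ft_force: [-0.4, -0.3, -1.9]
opening: 9.4
```

{"op": "play_rows", "data": {
  "series": [
    [0,0,-1,0,0,0],
    [0,0,0,0,0,0],
    [0,0,0,0,0,0]
  ]
}}

```text
t: 8.4
ee_pos: [615.7, 18.2, 35.6]
tcp_rot: [-1.57, -0.0, -1.606]
ft_force: [2.3, -0.4, -2.0]
opening: 9.6
```

Contact with the foot is felt; back off 1 mm, set down, release.

{"op": "play_rows", "data": {
  "series": [
    [0,0,1.2,0,0,0],
    [0,1.5,0,0,0,0],
    [0,0.8,0,0,0,0],
    [0,0,0,0,0,0]
  ]
}}

```text
t: 8.9
ee_pos: [616.0, 18.2, 33.2]
tcp_rot: [-1.571, 0.0, -1.606]
ft_force: [-1.5, 0.4, 0.7]
opening: 9.5
```

{"op": "play_rows", "data": {
  "series": [
    [0,0,0,0,0,0],
    [0,0,0,0,0,0],
    [0,0,0,0,0,0],
    [0,0,0,0,0,0]
  ],
  "hand": 0.65
}}

```text
t: 9.4
ee_pos: [616.5, 18.2, 33.1]
tcp_rot: [-1.571, 0.0, -1.606]
ft_force: [0.4, 0.3, 0.2]
opening: 29.8
```

{"op": "play_rows", "data": {
  "series": [
    [0,-15,0,0,0,0],
    [0,-30,0,0,0,0],
    [0,-50,0,0,0,0],
    [0,-50,0,0,0,0],
    [-62,-10,0,0,0,0],
    [-62,0,0,0,0,0],
    [-62,0,0,0,0,0],
    [0,0,0,0,0,0],
    [0,0,0,0,0,0]
  ]
}}

```text
t: 10.52
ee_pos: [622.8, 203.9, 188.7]
tcp_rot: [-1.57, -0.0, -1.605]
ft_force: [-0.5, -0.0, -0.4]
opening: 30.1
```

Run:
```python
from rel import *
t=manip.grab_frame("top");s=manip.grab_frame("scene")
print(manip.sense()["joints"])
im=cv2.resize(s["img"][150:310,280:408],(480,600));it=cv2.resize(t["img"][180:310,250:319],(318,600))
cv2.imwrite("pics/d.png",np.hstack([im,it]))
m=np.array(s["img"])
# tray fit, scene: silhouette of front part (model rear is under the lip)
M=TRAY[:1];y=-.037
g=s["img"].max(2).astype(float);mm=np.clip((g-65)/30,0,1)
q0=[580,17.7,y];r0=render(s,M,q0);x,yy,w,h=cv2.boundingRect((r0>.5).astype(np.uint8))
W=np.zeros((480,640));W[yy+int(.62*h):yy+h+7,x-8:x+w+8]=1
f=lambda v:(np.abs(render(s,M,[v[0],v[1],v[2]/100])-mm)*W).sum()
v0=np.array([580,17.7,-3.7]);r=minimize(f,v0,method="Nelder-Mead",options=dict(initial_simplex=np.vstack([v0]+[v0+6*k for k in np.eye(3)])))
print(f(v0),r.fun,r.x)
```

```text
[ 3.14306639e-01  5.75177580e-01  3.98002371e-01  1.39335817e+00
 -3.32658466e-04  1.92189530e+00]
57.19607843137255 54.725490196078425 [579.70098777  17.62101938  -3.6253734 ]
```

View pics/d.png

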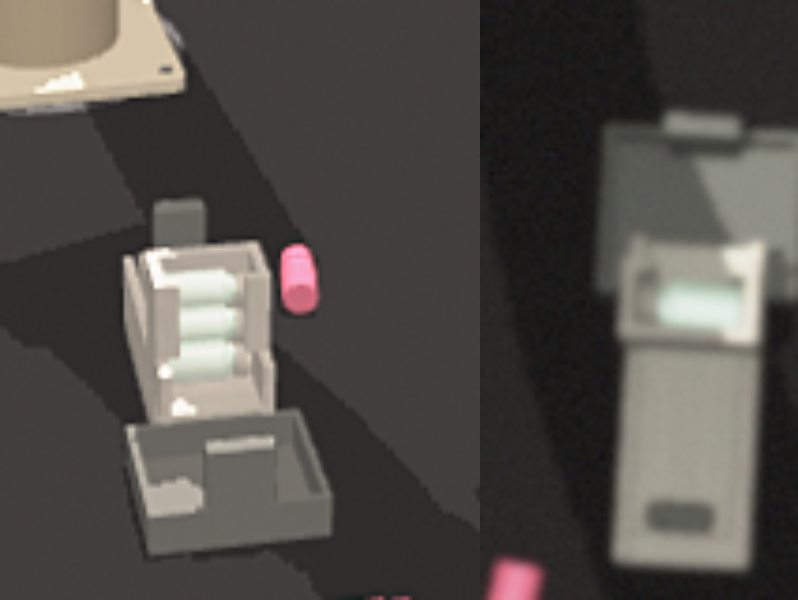

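The tray stands under the outlet, tab outward: fit gives (579.7, 17.6, yaw −0.036), 55 mm in front of the dispenser origin. On to the handle.

Run:
```python
from plan import *
plan([383,25,165],-.037)
```

```text
t 10.62 from [623.1 202.4 188.6] f [-0.2 -0.2 -0.7] end [383.  25. 165.]
[[18.6, 2.4, -23.3, 0.0, -9.0, 0.0], [14.7, 2.3, -26.0, 0.0, -9.0, 0.0], [10.5, 2.4, -28.0, 0.0, -9.0, 0.0], [6.0, 2.3, -29.2, 0.0, -9.0, 0.0], [1.4, 2.4, -29.8, 0.0, -9.0, 0.0], [-3.4, 2.3, -29.7, 0.0, -9.0, 0.0], [-7.9, 2.4, -28.8, 0.0, -9.0, 0.0], [-12.4, 2.4, -27.2, 0.0, -9.0, 0.0], [-16.4, 2.3, -24.9, 0.0, -9.0, 0.0], [-20.1, 2.4, -22.0, 0.0, -9.0, 0.0]]
```

{"op": "play_rows", "data": {
  "series": [
    [18.6,2.4,-23.3,0,-9,0],
    [14.7,2.3,-26,0,-9,0],
    [10.5,2.4,-28,0,-9,0],
    [6,2.3,-29.2,0,-9,0],
    [1.4,2.4,-29.8,0,-9,0],
    [-3.4,2.3,-29.7,0,-9,0],
    [-7.9,2.4,-28.8,0,-9,0],
    [-12.4,2.4,-27.2,0,-9,0],
    [-16.4,2.3,-24.9,0,-9,0],
    [-20.1,2.4,-22,0,-9,0],
    [0,0,0,0,0,0],
    [0,0,0,0,0,0]
  ],
  "hand": 1
}}

```text
t: 12.12
ee_pos: [384.0, 25.4, 165.1]
tcp_rot: [-1.57, -0.002, -0.039]
ft_force: [0.3, -0.1, 0.2]
opening: -0.0
```

Run:
```python
from plan import *
print(manip.sense()["tcp_rot"],manip.sense()["opening"])
plan([383,25,74],-.037,4)
```

```text
[-1.57041574 -0.00213686 -0.0385096 ] -0.006066627515360884
t 12.12 from [384.   25.4 165.1] f [ 0.3 -0.1  0.2] end [383.  25.  74.]
[[-0.3, 22.8, -0.1, 0.0, 0.0, 0.0], [-0.3, 22.8, -0.1, 0.0, 0.0, 0.0], [-0.3, 22.7, -0.1, 0.0, 0.0, 0.1], [-0.2, 22.8, -0.1, 0.0, -0.1, 0.0]]
```

{"op": "play_rows", "data": {
  "series": [
    [0,23,0,0,0,0],
    [0,23,0,0,0,0],
    [0,23,0,0,0,0],
    [0,22,0,0,0,0],
    [0,0,0,0,0,0]
  ]
}}

```text
t: 12.75
ee_pos: [382.6, 26.1, 72.3]
tcp_rot: [-1.571, 0.003, -0.036]
ft_force: [-0.3, 0.5, -0.2]
opening: -0.0
```

{"op": "play_rows", "data": {
  "series": [
    [8,0,0,0,0,0],
    [8,0,0,0,0,0],
    [6,0,0,0,0,0],
    [4,0,0,0,0,0],
    [4,0,0,0,0,0],
    [2,0,0,0,0,0],
    [0,0,0,0,0,0]
  ]
}}

```text
t: 13.62
ee_pos: [414.6, 24.8, 73.3]
tcp_rot: [-1.571, 0.001, -0.035]
ft_force: [-1.7, 0.2, 0.4]
opening: -0.2
```

{"op": "play_rows", "data": {
  "series": [
    [4,0,0,0,0,0],
    [4,0,0,0,0,0],
    [4,0,0,0,0,0],
    [4,0,0,0,0,0],
    [4,0,0,0,0,0],
    [4,0,0,0,0,0],
    [0,0,0,0,0,0]
  ]
}}

```text
t: 14.5
ee_pos: [437.6, 23.8, 73.1]
tcp_rot: [-1.571, 0.003, -0.035]
ft_force: [-5.5, -0.1, 4.0]
opening: 0.0
```

{"op": "play_rows", "data": {
  "series": [
    [3,0,0,0,0,0],
    [3,0,0,0,0,0],
    [3,0,0,0,0,0],
    [0,0,0,0,0,0]
  ]
}}

```text
t: 15.0
ee_pos: [446.0, 23.5, 73.0]
tcp_rot: [-1.572, 0.004, -0.035]
ft_force: [-6.8, -1.2, 5.5]
opening: -0.1
```

{"op": "play_rows", "data": {
  "series": [
    [2,0,0,0,0,0],
    [2,0,0,0,0,0],
    [2,0,0,0,0,0],
    [0,0,0,0,0,0]
  ]
}}

```text
t: 15.5
ee_pos: [451.6, 23.2, 73.0]
tcp_rot: [-1.572, 0.005, -0.035]
ft_force: [-6.6, -0.8, 5.1]
opening: -0.1
```

{"op": "play_rows", "data": {
  "series": [
    [1,0,0,0,0,0],
    [1,0,0,0,0,0],
    [0,0,0,0,0,0]
  ]
}}

```text
t: 15.88
ee_pos: [453.4, 23.1, 73.0]
tcp_rot: [-1.572, 0.006, -0.035]
ft_force: [-8.7, -0.8, 5.8]
opening: -0.3
```

{"op": "play_rows", "data": {
  "series": [
    [1,0,0,0,0,0],
    [0,0,0,0,0,0]
  ]
}}

```text
t: 16.12
ee_pos: [454.2, 23.1, 73.0]
tcp_rot: [-1.572, 0.006, -0.035]
ft_force: [-9.0, 0.4, 6.3]
opening: 0.1
```

{"op": "play_rows", "data": {
  "series": [
    [1,0,0,0,0,0],
    [0,0,0,0,0,0]
  ]
}}

```text
t: 16.38
ee_pos: [454.6, 23.1, 72.9]
tcp_rot: [-1.572, 0.007, -0.035]
ft_force: [-10.2, 0.4, 6.9]
opening: -0.0
```

{"op": "play_rows", "data": {
  "series": [
    [1,0,0,0,0,0],
    [0,0,0,0,0,0]
  ]
}}

```text
t: 16.62
ee_pos: [454.6, 23.1, 72.8]
tcp_rot: [-1.572, 0.009, -0.035]
ft_force: [-12.1, -1.1, 9.3]
opening: 0.1
```

Position stalls at 454.6 while the force rises: end stop. Check whether the vial has dropped before letting go.

Run:
```python
from rel import *
s=manip.grab_frame("scene");print(manip.sense()["ft_force"],manip.sense()["ee_pos"])
cv2.imwrite("pics/e.png",cv2.resize(s["img"][170:310,290:402],(480,600)))
```

```text
[-12.65606066  -0.56854672  10.25027916] [454.5985014   23.08218924  72.75585592]
```

View pics/e.png

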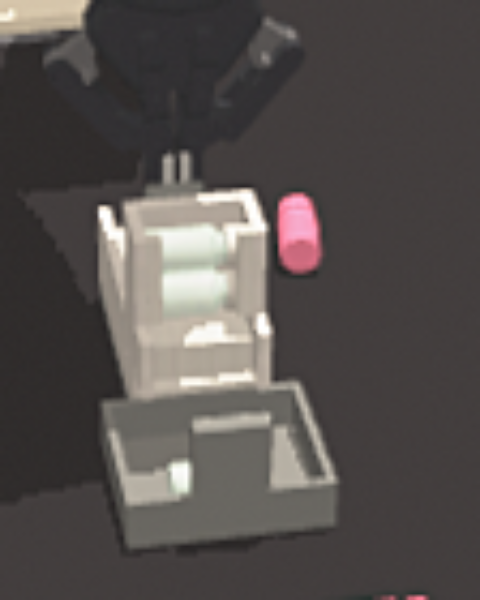

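The vial lies in the tray (seen at (180,477) beside the tab), two remain in the magazine. Release with a fast lift.

{"op": "play_rows", "data": {
  "series": [
    [-2,-62,0,0,0,0],
    [-5,-50,0,0,0,0],
    [-50,0,0,0,0,0],
    [-50,0,0,0,0,0],
    [0,0,60,0,0,0],
    [0,0,60,0,0,0],
    [0,0,60,0,0,0],
    [0,0,0,0,0,0],
    [0,0,0,0,0,0],
    [0,0,0,0,0,0]
  ]
}}

```text
t: 17.92
ee_pos: [358.7, 205.8, 185.4]
tcp_rot: [-1.571, 0.0, -0.037]
ft_force: [-0.1, 0.1, 0.3]
opening: 0.0
```

Run:
```python
from rel import *
t=manip.grab_frame("top");s=manip.grab_frame("scene");print(manip.sense()["ft_force"],manip.sense()["ee_pos"])
im=cv2.resize(s["img"][150:310,280:408],(480,600));it=cv2.resize(t["img"][180:310,250:319],(318,600))
cv2.imwrite("pics/f.png",np.hstack([im,it]))
for n,p in(("s",s),("t",t)):
  for k in("dispenser_handle","vial1_center"):
    for r in manip.regions_of(k,p)[:6]: print(n,k,round(r["score"],2),np.round(r["point"],0))
```

```text
[-0.2943074   0.51591143 -0.13273541] [358.7856897  205.75968424 185.53262199]
s dispenser_handle 0.73 [327. 209.]
t dispenser_handle 0.97 [295. 277.]
t vial1_center 0.61 [298. 217.]
```

View pics/f.png

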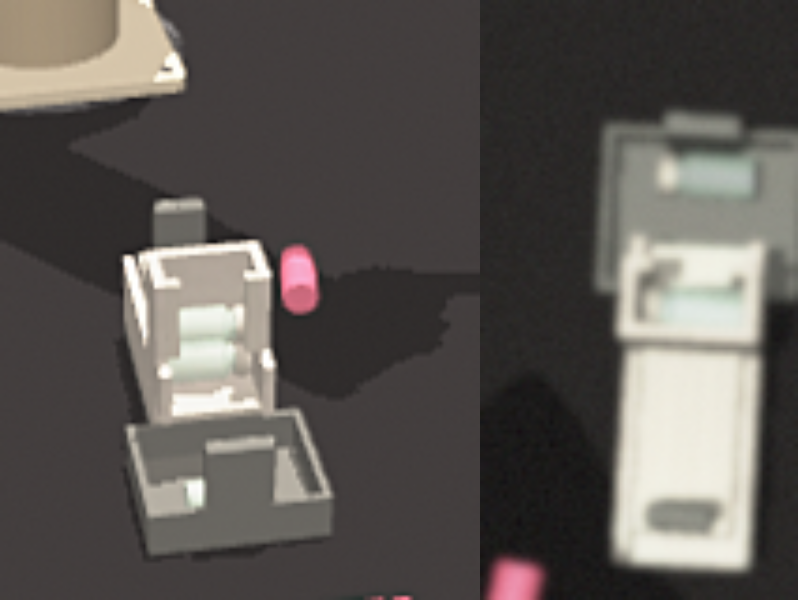

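The handle is back home (right panel, (683,515), as before). One vial lies in the tray at (710,173), two have dropped down in the magazine, and the tray has not moved. Handing in.

```bash
python3 -c "
from plant import manip
print(manip.close_job())"
```

```text
the job is handed in; nothing more can be done
None
```

The job is done and handed in at about 18 s of the 61 s allowed.

- **Tray:** I gripped it by the tab and set it under the large-vial dispenser's outlet, tab facing away. A fit put its origin about 55 mm in front of the dispenser's origin, within about 1 mm of centred. I felt for contact with the foot, backed off about 1 mm, then let go.
- **Slide:** I pushed the handle until its position stalled while the force rose from 9 to 12 N, which I took as the end stop. I then let go with a fast lift.
- **Final pictures:** The handle is back home, exactly one vial lies in the tray, two remain in the magazine, and the tray has not moved. The arm is clear with force readings near zero. The near pink look-alike vial looks unmoved. I did not recheck the small-vial dispenser or the other bystanders after the push, but the arm was not taken near them.
- **Disagreements:**
  - The two cameras' estimates of the dispenser's position differed by about 5 mm in x. Refitting the top view gave about 526 mm, and I used 525 mm, which the contact with the foot bore out.
  - In the last scene picture the network missed the vials, though it found the one in the tray from above.

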